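# Lever open the clip box, then hang the lifter on its hook

### The job

Using the blade of the lifter (not the gripper itself), lever the lid of the spring-clip box up until it stands open by at least 30 degrees and stays there. Then hang the lifter by its loop handle on the hook of the stand, blade straight down, and let it stop swinging. Leave the coil spring, the jar, the hammer and the wood offcut where they are.

Things in the scene. Friction and masses are not known exactly. Their poses are not given: they have to be found in the camera images.
- lifter: Loose flat pry tool, 247 mm long, about 0.2 kg, lying flat. Middle: dark wooden shank 50 long x 22 wide x 22 mm high, gripped across its width; it balances there. To +x a flat steel blade, 115 long x 32 x 4 mm, its underside level with the shank's. To -x a closed round-ended loop handle (see lifter_eye). Origin: centre of the shank's underside; x along the tool to the blade tip, z up as it lies.
- lifter_eye (a point): Middle of the inner edge of the loop handle's rounded end (x = -99, y = 0, z = 11 mm in the lifter's frame; axes as the lifter's); here the hook bears. The loop is 8 mm bar lying in the plane z = 11 mm; its opening is 74 mm long (x = -25 to -99) and 48 mm wide, its outer end at x = -107 mm.
- lifter_tip (a point): Middle of the lifter blade's end edge, on its upper face (x = 140, y = 0, z = 4 mm in the lifter's frame); axes as the lifter's.
- clip_box: Grey steel box fixed to the bench, 120 (x) x 150 (y) x 70 mm high, full of wire clips, closed by a plain steel lid. Origin: centre of its underside; x points from its front (the lid's free edge) to the hinge at its back, z up.
- lid (a joint): Angle of the box's lid, rad: 0 closed, grows as the free edge is lifted, stop at 1.7; it starts shut or up to 0.05 ajar. The hinge has friction: the lid stays where it is left. About 2 N upwards at the free edge lifts it.
- lid_lip (a point): Middle of the lid's free edge, on its underside, 71 mm above the bench when closed. The lid is a 140 x 156 mm sheet, 4 mm thick, and juts out 20 mm beyond the box's front wall, so a blade can go under it from the front, moving along the box's +x. Turns with the lid: x points to the hinge, y along the edge.
- lid_hinge (a point): Middle of the lid's hinge axis (which lies along y), at the top of the box's back wall, 140 mm along x from the lid's free edge.
- hook_stand: Fixed steel stand: base plate 100 x 100 x 12 mm (x = -30 to +70), 16 mm thick post 315 mm high at the origin (post's centre, bench height), z up. Near its top a hook of 8 mm bar goes out to the stand's -x: from the post at z = 308 mm it slopes down to a bend (see hook_bend), then turns up and out to its tip (see hook_tip).
- hook_bend (a point): Top of the hook's bar at its lowest point, the bend (x = -65, z = 289 mm in the stand's frame; the bar's centre is 4 mm lower); axes as the stand's.
- hook_tip (a point): Top of the upturned hook's tip (x = -90, z = 322 mm in the stand's frame); axes as the stand's.
- coil_spring: Bystander: upright wire coil spring, 76 mm across, 90 mm high; origin at the centre of its underside.
- tack_jar: Bystander: glass jar with a dark cap, 60 mm across, 85 mm high; origin at the centre of its underside.
- hammer: Bystander: hammer lying on the bench; origin at its underside, handle to its -x.
- offcut: Bystander: pale wood offcut, 160 x 45 x 22 mm; origin at the centre of its underside.
There are look-alikes about, which are no part of the job. What is shaped like the lifter but green or turquoise is not meant.

How it is judged:
On the way:
1. the lid has been levered open by at least 30 degrees (value of joint lid above 0.5 rad), for 0.2 s.
At the end, for the whole second after the job is handed in: The lid is open by more than 0.5 rad; the lifter hangs on the hook: the inner end of its loop is within 30 mm of the hook's bend, the blade points down to within 0.44 rad, the hook bears it, and it is at rest (under 0.1 m/s and 0.8 rad/s) (value of joint lid above 0.5 rad and distance between lifter_eye and hook_bend below 0.03 m and angle between lifter's own x axis and vertical above 2.7 rad and contact force between lifter and hook_stand above 0.5 N and linear speed of lifter below 0.1 m/s and angular speed of lifter below 0.8 rad/s); the robot touches nothing.
It fails at once if the gripper or arm pushes the lid (over 1 N): only the lifter may (contact force between any of the fingers, the arm and lid above 1 N).
It fails at once if the coil spring is displaced by more than 30 mm (distance of coil_spring from where it was at the start of the episode above 0.03 m).
It fails at once if the tack jar is displaced by more than 30 mm (distance of tack_jar from where it was at the start of the episode above 0.03 m).
It fails at once if the hammer is displaced by more than 30 mm (distance of hammer from where it was at the start of the episode above 0.03 m).
It fails at once if the offcut is displaced by more than 30 mm (distance of offcut from where it was at the start of the episode above 0.03 m).
It also fails if it takes over 67 s, if anything falls off the work surface, if the arm or the gripper's body presses on something with over 40 N, if the wrist force passes 120 N, or if a joint passes its speed limit or range.

### The arm

A 6-joint arm with a two-finger parallel gripper is mounted at the origin on the work surface. World frame = base frame: x ahead of the robot, y to its left, z up, the work surface at z = 0. Lengths are in m, angles in rad, forces in N, time in s.
With the tool pointing down it reaches from about 0.425 to 0.95 m from the base axis. Payload 3.5 kg.
Tool frame: the origin (TCP) lies midway between the tips of the shut fingers; the grasp point (between the pads) lies 19 mm behind it; z points along the fingers, y is the line along which they close (so a half turn about z gives the same grasp; the last joint's range is limited). The gripper opens to 85 mm and grips with 20 to 120 N. Pads are 22 mm wide; open, the fingers measure 114 mm over their backs; the gripper's body (76 mm by 85 mm) begins 54 mm behind the grasp point. The pads swing forward as they close: fully open they stand 13 mm farther back than shut.
Start: joints at [-1.356, 0.286, 1.577, -0, 1.279, -0.15], TCP at [0.241, -0.631, 0.203] pointing down, gripper open.
Joint ranges: [-2.77, 2.77], [-0.9, 2.22], [0.21, 2.48], [-1.53, 4.67], [0.24, 2.81], [-2.84, 2.84]. Speed limits (rad/s): [2.79, 2.79, 3.14, 3.14, 3.14, 3.14].

### API

Orientations are given as a unit quaternion [x, y, z, w].
In Python, from plant import readout, capture, camera_info, manip gives the robot as it stands.
- The arm moves only by the tool arm_command, never from a script. Its argument "rows" is one flat list of numbers, 5 for each row, row after row: the shift along the world's x, y, z in units of 30 cm (1.0 is 30 cm), then the turn about the world's z in units of 360 degrees (1.0 is 360 degrees), then the opening, from -1 (shut) to 1 (fully open). In form: [dx, dy, dz, twist, gripper, dx, dy, dz, twist, gripper, ...]. A call has 1 to 10 rows; each row is the pose to reach, as a shift and turn from the pose commanded when the call began, turning the shorter way round; what a row does not reach only later rows make up. A row lasts 1/12 s, in which the tool goes at most 41.7 mm and 7.16 degrees, less where a joint would pass 70% of its speed; a pose out of reach is approached as far as the arm can. A call with a number of a shift or a turn outside -1 to 1 is refused whole. A call with a gripper value outside its range is refused whole. The fingers move at their own pace and stop on an object; "newtons" is the grip in N (left out, the last holds). Time passes only in rows, so rows that repeat a pose let the fingers close. It gives the time, the measured TCP pose, the force, the opening and the grip force at its end, in the units of the state.
- readout.read_state(): the state, without advancing time (a new reading comes with each control period).
- capture(name): name is "scene" or "side" or "wrist"; returns the picture (384x512x3 uint8, red, green, blue); there is no depth.
- camera_info(name): a dict with "K" (3x3 intrinsics, pixels), "k1" (the pictures are not rectified: a ray, as slopes to the right and down, at radius r is drawn at 1 + k1 r^2 times it, then the intrinsics apply), "world_to_cam" (4x4, takes a point from world to camera coordinates). Camera axes: x right, y down, z forward; pixel columns grow to the right and rows downward; lengths in m; the calibration is good to about 2 mm. A picture is of the moment at which its call begins: read the wrist's pose just before it. camera_info takes no time and is no camera call; for the wrist camera it gives the pose at the moment of the call.
- manip.hand_in(): hands the job in; it is judged then, once.
The state is a dict: "time_s": time; "joint_positions": joint angles; "dq": joint speeds; "tau": joint torques, N m; "position": TCP position; "tcp_rot": TCP orientation; "contact_force": force on the tool from outside, world axes, zero at the start; "torque": the same for the moment, N m; "width": opening from 0.0 (shut) to 1.0 (fully open); "grip_force": force on a finger pad.
Only numpy, scipy, OpenCV 4.12 (cv2) and the standard library are available. Lean on these libraries where they do the work, as an engineer would, in place of code of your own. Each camera call takes 0.05 s, during which the arm holds its last target. There are 200 camera calls.

## Working session

There is one attempt and no reset: what is moved stays moved. The work goes in short steps, Python scripts to look and compute and a tool call to move; the robot and the scene stay as the last step left them, time stands still between calls to the robot, and variables do not carry over. Pictures are saved under pics/ and viewed, at most 10 in all, crops included, and the job is handed in when it is done.

Besides the shell and the picture viewer there is one more tool, called after ">>>" as name(argument=value, ...) on one line, values as JSON. arm_command: Moves the arm, as the interface text tells. Shifts and turns lie within -1 to 1; 1 stands for 30 cm of shift or 360 degrees of turn. Its arguments: {"type":"object","properties":{"rows":{"type":"array","items":{"type":"number"}},"newtons":{"type":"number"}},"required":["rows"]}

```bash
mkdir -p pics; ls
python3 - <<'E'
from plant import readout, capture, camera_info, manip
import cv2,numpy as np
a=[]
for n in("scene","side","wrist"):
    im=capture(n);cv2.imwrite(f"pics/{n}0.png",im[:,:,::-1])
    c=camera_info(n);print(n,np.round(c["K"],1).tolist(),c["k1"],np.round(c["world_to_cam"],4).tolist())
s=readout.read_state();print(s)
E
```

```text
pics
scene [[404.5, 0.0, 250.6], [0.0, 404.5, 194.3], [0.0, 0.0, 1.0]] -0.06363340950771935 [[-0.2824, 0.9592, -0.009, 0.2086], [0.5781, 0.1627, -0.7996, -0.1426], [-0.7656, -0.231, -0.6005, 1.8627], [0.0, 0.0, 0.0, 1.0]]
side [[368.1, 0.0, 256.1], [0.0, 368.1, 186.8], [0.0, 0.0, 1.0]] -0.00793555272600864 [[-0.8925, -0.451, 0.0025, 0.468], [-0.3191, 0.6276, -0.7101, 0.3393], [0.3187, -0.6346, -0.7041, 1.3507], [0.0, 0.0, 0.0, 1.0]]
wrist [[268.4, 0.0, 253.2], [0.0, 268.4, 191.6], [0.0, 0.0, 1.0]] -0.058161278793379546 [[0.357, -0.9341, -0.003, -0.6743], [-0.8831, -0.3385, 0.325, -0.0438], [-0.3046, -0.1134, -0.9457, 0.3814], [0.0, 0.0, 0.0, 1.0]]
{'time_s': 0.15, 'joint_positions': array([-1.35598210e+00,  2.87026164e-01,  1.57783789e+00, -5.97157498e-06,
        1.27858096e+00, -1.49997695e-01]), 'dq': array([-0.00198404, -0.00175675, -0.00427339, -0.00037681, -0.00011749,
       -0.00062055]), 'tau': array([ 4.30856371e-04, -4.06604755e+01, -2.93141842e+01, -2.02308829e-04,
        3.99330980e-03, -7.72324285e-06]), 'position': array([ 0.24072961, -0.63001756,  0.20172383]), 'tcp_rot': array([ 9.83409529e-01,  1.81396911e-01, -3.28676029e-05, -9.25602739e-04]), 'contact_force': array([ 0.35215495,  0.68447536, -0.2371433 ]), 'torque': array([ 0.00968138,  0.01046519, -0.01843297]), 'grip_force': 0.0, 'width': 0.9986051561876425}
```

View pics/scene0.png

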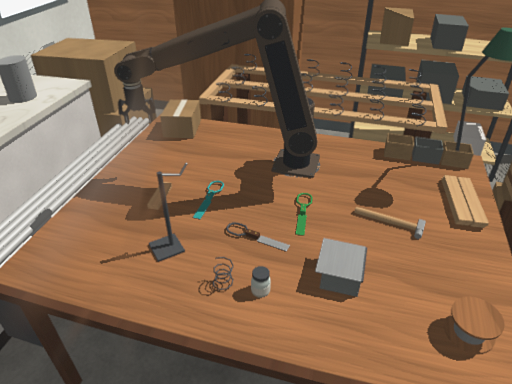

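View pics/side0.png

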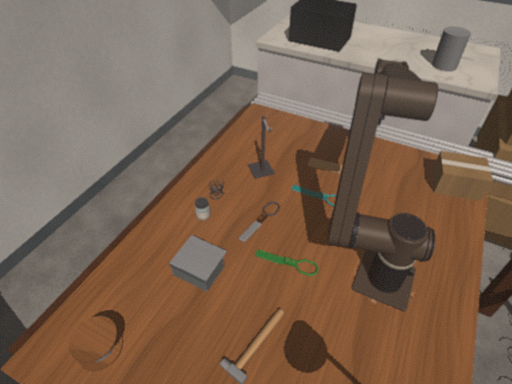

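The scene view shows the lifter with its loop at about (236,229) and blade tip at (289,246), the box at (343,265) and the stand base at (166,247). Its hook points to (186,165). The spring, jar and hammer are clear of the lifter, and the green and turquoise tools are decoys. I'll enlarge the key areas.

```bash
python3 - <<'E'
import cv2,numpy as np
s=cv2.imread("pics/scene0.png");d=cv2.imread("pics/side0.png")
def cr(im,x,y,w,h,f): return cv2.resize(im[y:y+h,x:x+w],None,fx=f,fy=f,interpolation=cv2.INTER_CUBIC)
A=np.vstack([cr(s,210,210,165,100,2.424)[:240,:400],np.zeros((0,400,3),np.uint8)])
A=cv2.resize(s[205:305,215:375],(400*2//2*1,250))
t=np.hstack([cv2.resize(s[210:300,215:375],(480,270)),cv2.resize(s[155:265,140:230][:,:],(270,330))[:270]])
top=np.hstack([cv2.resize(s[220:300,220:380],(480,240),interpolation=2),cv2.resize(s[155:265,135:215],(240,330),interpolation=2)[:0+240] if 0 else cv2.resize(s[150:260,140:200],(180,330),interpolation=2)[:240]]) if 0 else None
c=np.zeros((600,800,3),np.uint8)
c[:300,:510]=cv2.resize(s[205:305,215:385],(510,300),interpolation=2)   # s x3 origin 215,205
c[:330,515:755]=cv2.resize(s[155:265,140:220],(240,330),interpolation=2)  # x3 origin 140,155
c[305:599,:396]=cv2.resize(d[195:293,165:297],(396,294),interpolation=2)  # x3 origin 165,195
c[335:581,515:665]=cv2.resize(d[110:192,235:285],(150,246),interpolation=2) # x3 origin 235,110
cv2.imwrite("pics/crop1.png",c)
E
cat > h.py <<'E'
import numpy as np,cv2
from plant import camera_info
def ray(c,p):
    K=c["K"];D=np.array([c["k1"],0,0,0.])
    # forward model: exactly 1+k1 r^2
    q=cv2.undistortPoints(np.array([[p]],float),np.array(K),D)[0,0]
    W=np.array(c["world_to_cam"]);R,t=W[:3,:3],W[:3,3]
    d=R.T@np.array([q[0],q[1],1]);return -R.T@t,d/np.linalg.norm(d)
def onz(c,p,z):
    o,d=ray(c,p);return o+d*(z-o[2])/d[2]
def tri(obs):
    A=np.zeros((3,3));b=np.zeros(3);L=[]
    for c,p in obs:
        o,d=ray(c,p);P=np.eye(3)-np.outer(d,d);A+=P;b+=P@o;L.append((o,P))
    x=np.linalg.solve(A,b);return x,max(np.linalg.norm(P@(x-o)) for o,P in L)
def proj(c,X):
    W=np.array(c["world_to_cam"]);X=np.atleast_2d(X)
    return cv2.projectPoints(X.astype(float),cv2.Rodrigues(W[:3,:3])[0],W[:3,3],np.array(c["K"]),np.array([c["k1"],0,0,0.]))[0][:,0]
E
```

```text
(no output)
```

View pics/crop1.png

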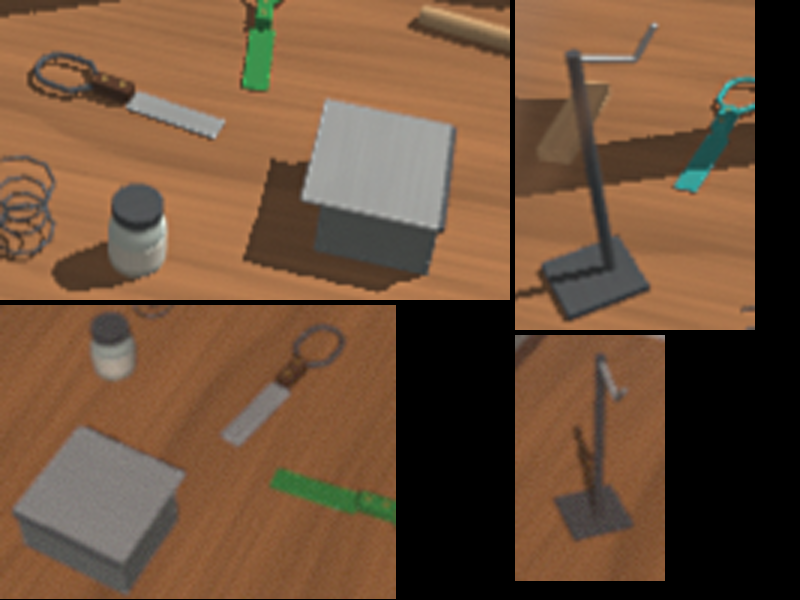

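```bash
cat > fit.py <<'E'
from h import *
from scipy.optimize import least_squares
S,D=camera_info("scene"),camera_info("side")
T=lambda n,a,b:print(n,*[np.round(v,4) for v in tri([(S,a),(D,b)])])
T("loopend z.011",(226,230),(279.3,206.7));T("tip z.004",(288.7,248.3),(243,240))
lid=[((324,238.7),(226.3,251.7)),((366.7,247),(205.7,280)),((362.3,281.3),(170.7,262.7)),((316,271.7),(193.3,236))]
L=[tri([(S,a),(D,b)])[0] for a,b in lid]
for a,b in lid:T("lid",a,b)
print("sides",[round(np.linalg.norm(L[i]-L[i-1]),4) for i in range(4)])
T("hooktip",(186.7,163.3),(270.7,128.3));T("bend",(180.3,174.3),(269,131));T("posttop",(159.7,173.3),(263.7,117.3))
base=[((159,261),(249,164)),((184.3,251),(265.7,160.3)),((174,234.3),(274.3,173.3)),((149.3,245),(255.7,178))]
for a,b in base:T("base",a,b)
for n,c,p in(("S jar",S,(260.5,273)),("S spring",S,(222,277)),("D jar",D,(203,207)),("D spr",D,(217,190))):print(n,onz(c,p,.08 if "jar" in n else .045))
def R(y):return np.array([[np.cos(y),-np.sin(y),0],[np.sin(y),np.cos(y),0],[0,0,1]])
def fit(name,pts,a,b,x0):
    f=lambda v:np.r_[(proj(S,pts@R(v[2]).T+[v[0],v[1],0])-a).ravel(),(proj(D,pts@R(v[2]).T+[v[0],v[1],0])-b).ravel()]
    r=least_squares(f,x0,loss="soft_l1");print(name,np.round(r.x,4),"rms",np.sqrt(np.mean(f(r.x)**2)));return r.x
c=np.mean(L,0)
lp=np.array([[x,y,.075] for x,y in((-80,-78),(60,-78),(60,78),(-80,78))])*[.001,.001,1]
sa=np.array([a for a,_ in lid]);sb=np.array([b for _,b in lid])
for k in range(4): # cyclic
    # lid corners go (-x-y),(-x+y),(+x+y),(+x-y): clockwise from above? model order reversed to suit
    idx=[(k-i)%4 for i in range(4)]
    fit(f"box{k}",lp[idx],sa,sb,[c[0],c[1],k*np.pi/2]) 
bp=np.array([[-30,-50,12],[70,-50,12],[70,50,12],[-30,50,12],[-90,0,322],[-65,0,289]])*.001
ba=np.array([a for a,_ in base]);bb=np.array([b for _,b in base])
for k in range(4):
    idx=[(k-i)%4 for i in range(4)]
    fit(f"stand{k}",bp[idx+[4,5]],np.r_[ba,[(186.7,163.3),(180.3,174.3)]],np.r_[bb,[(270.7,128.3),(269,131)]],[.5,-.4,np.pi])
E
python3 fit.py
```

```text
loopend z.011 [ 0.4961 -0.1703 -0.0222] 0.0018
tip z.004 [ 0.5459  0.0802 -0.0021] 0.0045
lid [0.5468 0.2    0.0725] 0.0015
lid [0.5504 0.3382 0.0758] 0.0044
lid [0.7005 0.3347 0.0733] 0.0049
lid [0.6965 0.1953 0.0698] 0.0039
sides [np.float64(0.1498), np.float64(0.1383), np.float64(0.1501), np.float64(0.1395)]
hooktip [ 0.5879 -0.253   0.3189] 0.0007
bend [ 0.6045 -0.2727  0.2856] 0.0023
posttop [ 0.6512 -0.318   0.3113] 0.0019
base [ 0.7337 -0.3312  0.005 ] 0.0054
base [ 0.6566 -0.2968  0.0378] 0.0497
base [ 0.5972 -0.3355  0.0023] 0.0008
base [ 0.6822 -0.3599 -0.0276] 0.0475
S jar [0.7595118  0.03826082 0.08      ]
S spring [ 0.7780719  -0.08097372  0.045     ]
D jar [0.73778009 0.05588203 0.08      ]
D spr [ 0.75769502 -0.08190135  0.045     ]
box0 [0.6339 0.2658 0.0084] rms 2.30176833044129
box1 [ 0.6248  0.2586 -1.5892] rms 1.0870471118615055
box2 [0.6139 0.2656 3.15  ] rms 2.301766477821588
box3 [0.6252 0.2785 1.5524] rms 1.0870470435921527
stand0 [ 0.6684 -0.2967  5.8591] rms 13.555374244315969
stand1 [ 0.6343 -0.329   5.1732] rms 11.925090337497112
stand2 [ 0.6536 -0.3137  5.5487] rms 10.640931186076177
stand3 [ 0.6408 -0.3258  5.1584] rms 13.145931910602496
```

Run:
```python
from h import *
S,D=camera_info("scene"),camera_info("side")
r=lambda n,c,p,z:print(n,np.round(onz(c,p,z)[:2],4))
r("S loopend",S,(226,230),.011);r("D loopend",D,(278,203),.011);r("S tip",S,(288.7,248.3),.004);r("D tip",D,(243,240),.004)
r("S shank/blade",S,(258.5,237.7),.011);r("D shank/blade",D,(260,224),.011)
r("S boxbot -y",S,(320,288.3),0);r("S boxbot +y",S,(357.7,295.7),0);r("D boxbot",D,(205.5,291.5),0)
for p in((159,261),(184.3,251),(174,234.3),(149.3,245)):r("S base",S,p,.012)
for p in((249,164),(265.7,160.3),(274.3,173.3),(255.7,178)):r("D base",D,p,.012)
r("S bend",S,(180.3,174.3),.289);r("D bend",D,(269,131),.289);r("S tip",S,(186.7,163.3),.322);r("D tip",D,(270.7,128.3),.322)
```

```text
S loopend [ 0.5321 -0.1548]
D loopend [ 0.499  -0.1617]
S tip [0.5554 0.0854]
D tip [0.543 0.079]
S shank/blade [ 0.5392 -0.029 ]
D shank/blade [ 0.5166 -0.0205]
S boxbot -y [0.7007 0.2183]
S boxbot +y [0.6987 0.3363]
D boxbot [0.556 0.338]
S base [ 0.7435 -0.3212]
S base [ 0.6757 -0.2579]
S base [ 0.6073 -0.3289]
S base [ 0.6828 -0.3896]
D base [ 0.7304 -0.3316]
D base [ 0.6702 -0.3931]
D base [ 0.5931 -0.3269]
D base [ 0.6568 -0.2582]
S bend [ 0.6116 -0.2675]
D bend [ 0.6032 -0.2721]
S tip [ 0.5931 -0.2498]
D tip [ 0.5863 -0.2502]
```

>>> arm_command(rows=[0.4,0.95,0.15,0.08,1,0.4,0.95,0.15,0.08,1,0.4,0.95,0.15,0.08,1,0.4,0.95,0.15,0.08,1,0.4,0.95,0.15,0.08,1,0.4,0.95,0.15,0.08,1,0.4,0.95,0.15,0.08,1,0.4,0.95,0.15,0.08,1,0.4,0.95,0.15,0.08,1])

```text
time_s: 0.9
position: [0.3624, -0.3422, 0.2488]
tcp_rot: [0.906, 0.422, 0.001, 0.0]
contact_force: [0.8, -0.2, 0.4]
width: 0.999
grip_force: 0.0
```

>>> arm_command(rows=[0.6,0.9,0.15,0.08,1,0.6,0.9,0.15,0.08,1,0.6,0.9,0.15,0.08,1,0.6,0.9,0.15,0.08,1,0.6,0.9,0.15,0.08,1,0.6,0.9,0.15,0.08,1,0.6,0.9,0.15,0.08,1,0.6,0.9,0.15,0.08,1,0.6,0.9,0.15,0.08,1])

```text
time_s: 1.65
position: [0.5436, -0.0718, 0.2934]
tcp_rot: [0.773, 0.635, 0.001, 0.0]
contact_force: [-0.6, -0.4, -0.3]
width: 1.002
grip_force: 0.0
```

Run:
```python
from plant import readout, capture, camera_info
import cv2,numpy as np,pickle
c=camera_info("wrist");im=capture("wrist");cv2.imwrite("pics/w1.png",im[:,:,::-1]);pickle.dump(c,open("w1.pkl","wb"))
s=readout.read_state();print(s["position"],s["tcp_rot"],s["time_s"]);W=np.array(c["world_to_cam"]);print(-W[:3,:3].T@W[:3,3],W[2])
```

```text
[ 0.54220765 -0.07398724  0.29275369] [ 7.73045550e-01  6.34350502e-01 -2.04366458e-05  1.35730660e-04] 1.7
[0.55860128 0.00914489 0.46478317] [-0.06170386 -0.31630248 -0.94664955  0.47734719]
```

View pics/w1.png

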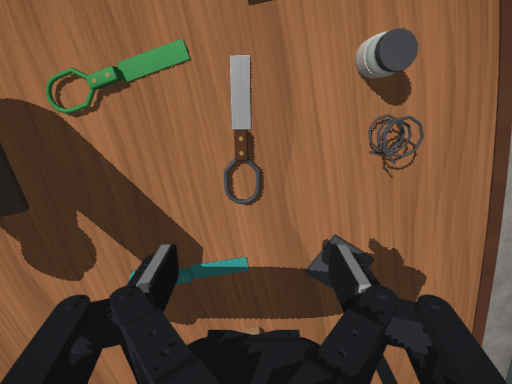

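The wrist view shows the lifter vertical in the image: tip (240,56), blade-shank joint (241,130), shank end (241,158) and loop end (244,204). The jar is at (390,50), the spring at (397,138) and the stand base at (340,255).

Run:
```python
from h import *
import pickle
c=pickle.load(open("w1.pkl","rb"));S,D=camera_info("scene"),camera_info("side")
for n,p,z in(("tip",(240,56),.004),("joint",(241.5,130),.02),("shank end",(241.5,158),.02),("loopend",(244.5,204),.013),("jar top",(397,48),.085)):print(n,np.round(onz(c,p,z),4))
print(tri([(c,(240,56)),(S,(288.7,248.3)),(D,(243,240))]),tri([(c,(244.5,204)),(S,(226,230)),(D,(278,203))]))
a=onz(c,(244.5,204),.013);b=onz(c,(240,56),.004);d=b-a;print(np.hypot(d[0],d[1]),np.arctan2(d[1],d[0]),b-d/np.hypot(d[0],d[1])*.14)
```

```text
tip [0.5518 0.0795 0.004 ]
joint [ 0.5315 -0.0319  0.02  ]
shank end [ 0.5219 -0.0772  0.02  ]
loopend [ 0.5091 -0.162   0.013 ]
jar top [0.7562 0.0399 0.085 ]
(array([ 0.54839913,  0.08027204, -0.00134658]), np.float64(0.005658838810018869)) (array([ 0.50635755, -0.16987528, -0.00838166]), np.float64(0.006905548581325171))
0.2452576514654991 1.39593933420067 [ 0.52745095 -0.05839469  0.00913745]
```

>>> arm_command(rows=[-0.047,0.067,-0.55,0.0035,1,-0.047,0.067,-0.55,0.0035,1,-0.047,0.067,-0.55,0.0035,1,-0.047,0.067,-0.55,0.0035,1,-0.047,0.067,-0.55,0.0035,1,-0.047,0.067,-0.55,0.0035,1,-0.047,0.067,-0.55,0.0035,1])

```text
time_s: 2.28
position: [0.5283, -0.0571, 0.1301]
tcp_rot: [0.768, 0.641, 0.001, 0.002]
contact_force: [0.3, -0.9, 1.0]
width: 0.998
grip_force: 0.0
```

Run:
```python
from plant import readout, capture, camera_info
import cv2,numpy as np,pickle
c=camera_info("wrist");im=capture("wrist");cv2.imwrite("pics/w2.png",im[:,:,::-1]);pickle.dump(c,open("w2.pkl","wb"))
s=readout.read_state();print(s["position"],s["tcp_rot"],s["time_s"])
```

```text
[ 0.52924687 -0.05724908  0.13141426] [0.76775889 0.6407316  0.00154104 0.0026331 ] 2.3333
```

View pics/w2.png

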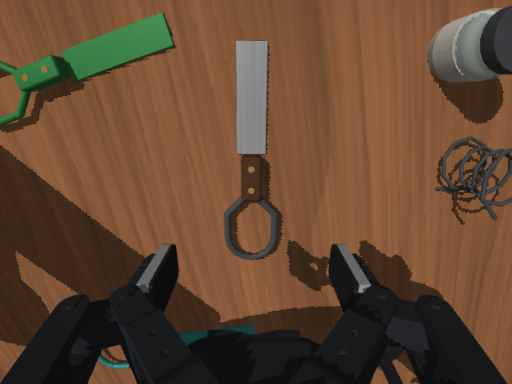

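Lifter from closer: tip (251,41), joint (251,154), shank end (251,199), loop end (252,259). It is centred between the fingers.

Run:
```python
from h import *
import pickle
c=pickle.load(open("w1.pkl","rb"));e=pickle.load(open("w2.pkl","rb"))
for n,p,q,z in(("tip",(240,56),(251.5,41),.004),("joint",(241.5,130),(251.5,154),.02),("shank end",(241.5,158),(251.5,199),.02),("loopend",(244.5,204),(252,259),.013)):print(n,np.round(onz(e,q,z),4),tri([(c,p),(e,q)]))
a=onz(e,(252,259),.013);b=onz(e,(251.5,41),.004);d=b-a;print(np.hypot(d[0],d[1]),np.arctan2(d[1],d[0]),b-d/np.hypot(d[0],d[1])*.14)
```

```text
tip [0.551  0.0805 0.004 ] (array([0.55140285, 0.07998745, 0.0040441 ]), np.float64(0.0006560314487512431))
joint [ 0.531 -0.029  0.02 ] (array([ 0.52974179, -0.03459332, -0.00955124]), np.float64(8.684224666314322e-05))
shank end [ 0.5218 -0.0789  0.02  ] (array([ 0.52259555, -0.07529754,  0.02987127]), np.float64(0.0001009669262098277))
loopend [ 0.5074 -0.1603  0.013 ] (array([ 0.50749964, -0.16466455,  0.00608753]), np.float64(0.0008786158457577206))
0.24468453729963985 1.3918092910188136 [ 0.52607924 -0.057241    0.00914949]
```

>>> arm_command(rows=[-0.003,0,-0.35,0,1,-0.003,0,-0.35,0,1,-0.003,0,-0.42,0,1,-0.003,0,-0.42,0,1,-0.003,0,-0.42,0,1,-0.003,0,-0.42,0,1])

```text
time_s: 2.83
position: [0.5293, -0.0567, 0.0057]
tcp_rot: [0.767, 0.641, 0.002, 0.003]
contact_force: [0.9, -0.2, 0.8]
width: 0.999
grip_force: 0.0
```

>>> arm_command(rows=[0,0,0,0,-1,0,0,0,0,-1,0,0,0,0,-1,0,0,0,0,-1,0,0,0,0,-1,0,0,0,0,-1,0,0,0,0,-1,0,0,0,0,-1,0,0,0,0,-1,0,0,0,0,-1], newtons=110)

```text
time_s: 3.67
position: [0.5257, -0.0554, 0.0017]
tcp_rot: [0.767, 0.641, -0.0, -0.0]
contact_force: [1.3, -0.1, -0.0]
width: -0.0
grip_force: 0.0
```

```bash
cat > snap.py <<'E'
from plant import readout, capture, camera_info
import cv2,numpy as np,pickle,sys
t=sys.argv[1]
for n in sys.argv[2:]:
    c=camera_info(n);im=capture(n);cv2.imwrite(f"pics/{t}_{n}.png",im[:,:,::-1]);pickle.dump(c,open(f"{t}_{n}.pkl","wb"))
s=readout.read_state();print(s["position"],s["tcp_rot"],s["time_s"],s["width"],s["grip_force"])
E
python3 snap.py m wrist scene side
python3 - <<'E'
import cv2,numpy as np
w=cv2.imread("pics/m_wrist.png");s=cv2.imread("pics/m_scene.png");d=cv2.imread("pics/m_side.png")
c=np.zeros((600,800,3),np.uint8);c[:384,:512]=w
c[:270,515:795]=cv2.resize(s[190:280,205:298],(280,270),interpolation=2)
c[390:590,:300]=cv2.resize(d[180:260,215:335],(300,200),interpolation=2)
cv2.imwrite("pics/crop2.png",c)
E
```

```text
[ 0.52578839 -0.05545289  0.00172272] [ 7.67381671e-01  6.41190579e-01 -6.68999939e-05 -8.53750026e-05] 3.8167 -0.0003137193468912221 0.0
```

View pics/crop2.png

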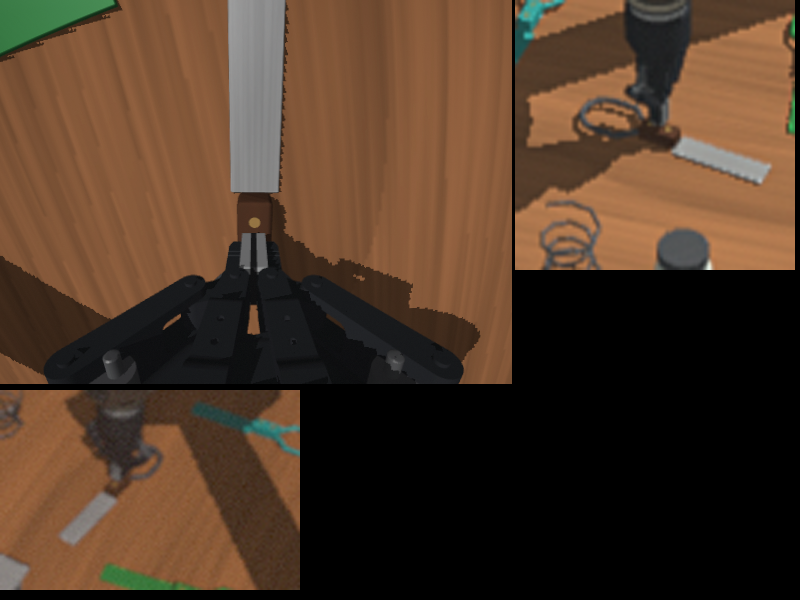

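Run:
```python
from h import *
import pickle
c=pickle.load(open("m_wrist.pkl","rb"))
p=np.array([.5258,-.0555,.0017])
print("tcp px",proj(c,p),"graspt px",proj(c,p+[0,0,.019]),"z.03",proj(c,p+[0,0,.03]))
for z in (.004,.022):print("joint",z,onz(c,(254.5,193),z))
print("rivet",onz(c,(254.5,222),.022),"far",onz(c,(254.5,235),.022))
```

```text
tcp px [[254.4878253 223.9195522]] graspt px [[254.57768077 236.96018636]] z.03 [[254.63859644 245.82558807]]
joint 0.004 [ 0.52999576 -0.03203181  0.004     ]
joint 0.022 [ 0.53104491 -0.02584677  0.022     ]
rivet [ 0.52770305 -0.04454538  0.022     ] far [ 0.52611613 -0.05342669  0.022     ]
```

The fingers shut fully, at width 0. The shank's front and one rivet at (254,222) are visible and the finger pads disappear at row 233, so the shank was not held. I'll raise the arm and compare the free fingertip pixel with the prediction (254,224).

>>> arm_command(rows=[0,0,0.05,0,-1,0,0,0.1,0,-1,0,0,0.2,0,-1,0,0,0.25,0,-1,0,0,0.25,0,-1])

```text
time_s: 4.23
position: [0.529, -0.0563, 0.0811]
tcp_rot: [0.767, 0.641, 0.002, 0.003]
contact_force: [0.8, 0.3, 0.1]
width: 0.002
grip_force: 0.0
```

```bash
python3 snap.py m2 wrist
```

```text
[ 0.52751024 -0.05594441  0.07889006] [0.76737374 0.6411956  0.00130803 0.00200829] 4.2833 0.004671624543929832 0.0
```

View pics/m2_wrist.png

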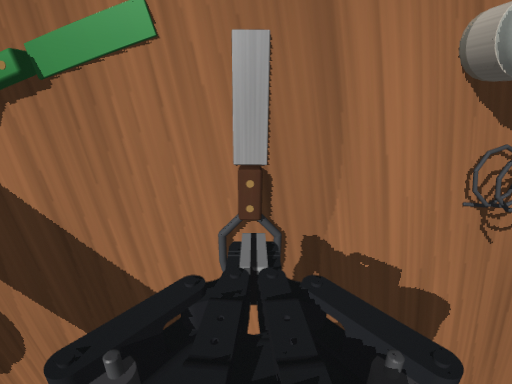

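Run:
```python
from h import *
import pickle
c=pickle.load(open("m2_wrist.pkl","rb"));p=np.array([.5275,-.0559,.0789]);u=np.array([np.cos(1.391),np.sin(1.391),0])
for f in(-.011,0,.011):
  print(f,[ (dz,np.round(proj(c,p+u*f+[0,0,dz])[0],1).tolist()) for dz in(0,.01,.019,.03)])
w=pickle.load(open("m_wrist.pkl","rb"));q=np.array([.5258,-.0555,.0017])
print("shank loop end px top",proj(w,np.array([.5218,-.080,.022])),proj(w,q+u*.011),proj(w,q+u*.011+[0,0,.022]))
e=pickle.load(open("w2.pkl","rb"));print(proj(e,np.array([.5292,-.0572,.1314])))
o,d=ray(c,(254.5,233));print(o-p,d)
for n,a in(("tip",[(239.5+0,0)]),):pass
print(tri([(pickle.load(open("w1.pkl","rb")),(240,56)),(c,(251.5,30))]),tri([(pickle.load(open("w1.pkl","rb")),(241.5,130)),(c,(250.5,166))]),tri([(w,(254.5,193)),(c,(250.5,166))]))
```

```text
-0.011 [(0, [252.2, 236.0]), (0.01, [252.3, 242.9]), (0.019, [252.3, 249.8]), (0.03, [252.4, 259.2])]
0 [(0, [252.2, 222.2]), (0.01, [252.3, 228.6]), (0.019, [252.3, 235.0]), (0.03, [252.4, 243.6])]
0.011 [(0, [252.2, 207.9]), (0.01, [252.3, 213.7]), (0.019, [252.3, 219.4]), (0.03, [252.4, 227.3])]
shank loop end px top [[255.13775555 271.01940849]] [[254.53476174 209.47783273]] [[254.64932856 223.37074451]]
[[255.6980555  224.48988095]]
[0.0141421  0.08139836 0.17330236] [-0.07169276 -0.46022286 -0.88490399]
(array([0.55174745, 0.07851581, 0.01116561]), np.float64(0.00021411589465128583)) (array([ 0.53027397, -0.03355543,  0.00202205]), np.float64(8.952139145018581e-05)) (array([ 0.52964032, -0.03532409, -0.00551768]), np.float64(0.00020047087887026003))
```

>>> arm_command(rows=[0.27,0,0,0,-1,0.27,0,0,0,-1,0.27,0,-0.15,0,-1,0.27,0,-0.23,0,-1,0.27,0,-0.23,0,-1,0.27,0,-0.23,0,-1])

```text
time_s: 4.78
position: [0.6036, -0.0546, 0.0041]
tcp_rot: [0.767, 0.641, -0.002, -0.003]
contact_force: [0.3, 0.3, 0.0]
width: 0.001
grip_force: 0.0
```

>>> arm_command(rows=[0,0,-0.015,0,-1,0,0,-0.03,0,-1,0,0,-0.03,0,-1])

```text
time_s: 5.03
position: [0.6073, -0.0557, -0.0003]
tcp_rot: [0.767, 0.641, 0.0, 0.001]
contact_force: [-0.8, 0.1, -0.1]
width: 0.001
grip_force: 0.0
```

>>> arm_command(rows=[0,0,-0.01,0,-1,0,0,-0.02,0,-1,0,0,-0.03,0,-1,0,0,-0.03,0,-1])

```text
time_s: 5.37
position: [0.6064, -0.0554, -0.0106]
tcp_rot: [0.767, 0.641, -0.0, -0.0]
contact_force: [-0.8, -0.4, -1.4]
width: 0.0
grip_force: 0.0
```

The TCP reads -10.6 mm with no contact, so the fingertips really sit higher than the reported TCP. I'll keep probing.

>>> arm_command(rows=[0,0,-0.01,0,-1,0,0,-0.02,0,-1,0,0,-0.02,0,-1])

```text
time_s: 5.62
position: [0.6063, -0.0553, -0.017]
tcp_rot: [0.767, 0.641, -0.0, -0.001]
contact_force: [0.1, 0.2, 0.5]
width: -0.004
grip_force: 0.0
```

>>> arm_command(rows=[0,0,-0.01,0,-1,0,0,-0.02,0,-1,0,0,-0.02,0,-1])

```text
time_s: 5.87
position: [0.6063, -0.0553, -0.023]
tcp_rot: [0.767, 0.641, -0.0, -0.001]
contact_force: [-0.4, -0.1, -0.3]
width: -0.004
grip_force: 0.0
```

>>> arm_command(rows=[0,0,-0.01,0,-1,0,0,-0.01,0,-1,0,0,-0.01,0,-1])

```text
time_s: 6.12
position: [0.6067, -0.0554, -0.0254]
tcp_rot: [0.767, 0.641, -0.0, -0.0]
contact_force: [-0.4, -0.6, 0.1]
width: -0.0
grip_force: 0.0
```

>>> arm_command(rows=[0,0,-0.01,0,-1,0,0,-0.01,0,-1,0,0,-0.01,0,-1])

```text
time_s: 6.37
position: [0.6068, -0.0555, -0.0282]
tcp_rot: [0.767, 0.641, -0.0, -0.0]
contact_force: [-0.9, 0.2, -0.0]
width: -0.003
grip_force: 0.0
```

>>> arm_command(rows=[0,0,-0.01,0,-1,0,0,-0.01,0,-1,0,0,-0.01,0,-1])

```text
time_s: 6.62
position: [0.607, -0.0555, -0.0285]
tcp_rot: [0.767, 0.641, -0.001, -0.001]
contact_force: [-6.8, 1.1, 13.4]
width: -0.001
grip_force: 6.9
```

The bench was touched at a reported z of about -0.028, so true fingertip z is reported z plus 28 mm. I'll regrasp with that correction.

>>> arm_command(rows=[0,0,0.1,0,-1,0,0,0.22,0,1,-0.13,0,0.22,0,1,-0.268,-0.003,0.22,0,1,-0.268,-0.003,0.22,0,1,-0.268,-0.003,0.22,0,1,-0.268,-0.003,0.1,0,1,-0.268,-0.003,0.015,0,1,-0.268,-0.003,0.015,0,1,-0.268,-0.003,0.015,0,1])

```text
time_s: 7.45
position: [0.5264, -0.0563, -0.0275]
tcp_rot: [0.767, 0.641, -0.001, -0.001]
contact_force: [0.1, -0.1, 0.0]
width: 0.994
grip_force: 0.0
```

>>> arm_command(rows=[0,0,0,0,0.5,0,0,0,0,0,0,0,0,0,-0.5,0,0,0,0,-1,0,0,0,0,-1,0,0,0,0,-1,0,0,0,0,-1,0,0,0,0,-1], newtons=110)

```text
time_s: 8.12
position: [0.5273, -0.0566, -0.0254]
tcp_rot: [0.767, 0.641, 0.0, 0.001]
contact_force: [-1.8, -0.1, 5.1]
width: 0.232
grip_force: 108.8
```

Gripped: width 0.232 is about 20 mm. I'll lift and move to the pose in front of the lid lip.

>>> arm_command(rows=[0,0,0.1,0,-1,0,0,0.2,0,-1,0.1,0.08,0.2,0.01,-1,0.2,0.2,0.2,0.0255,-1,0.27,0.273,0.2,0.0255,-1,0.27,0.273,0.2,0.0255,-1,0.27,0.273,0.2,0.0255,-1,0.27,0.273,0.2,0.0255,-1])

```text
time_s: 8.78
position: [0.6062, 0.0257, 0.0321]
tcp_rot: [0.713, 0.701, -0.001, -0.001]
contact_force: [-1.3, 0.2, -2.9]
width: 0.229
grip_force: 108.4
```

```bash
python3 snap.py g wrist scene side
python3 - <<'E'
import cv2,numpy as np
w=cv2.imread("pics/g_wrist.png");s=cv2.imread("pics/g_scene.png");d=cv2.imread("pics/g_side.png")
c=np.zeros((600,800,3),np.uint8);c[:300,:400]=cv2.resize(w[0:192,128:384],(400,300),interpolation=2)
c[:300,402:797]=cv2.resize(s[205:305,245:377],(395,300),interpolation=2)
c[302:600,:400]=cv2.resize(d[195:294,160:293],(400,298),interpolation=2)
cv2.imwrite("pics/crop3.png",c)
E
```

```text
[0.60625894 0.02478718 0.0326624 ] [ 7.14060394e-01  7.00083624e-01 -5.59694755e-04 -6.00146987e-04] 8.9333 0.2312282089552976 108.44652771949768
```

View pics/crop3.png

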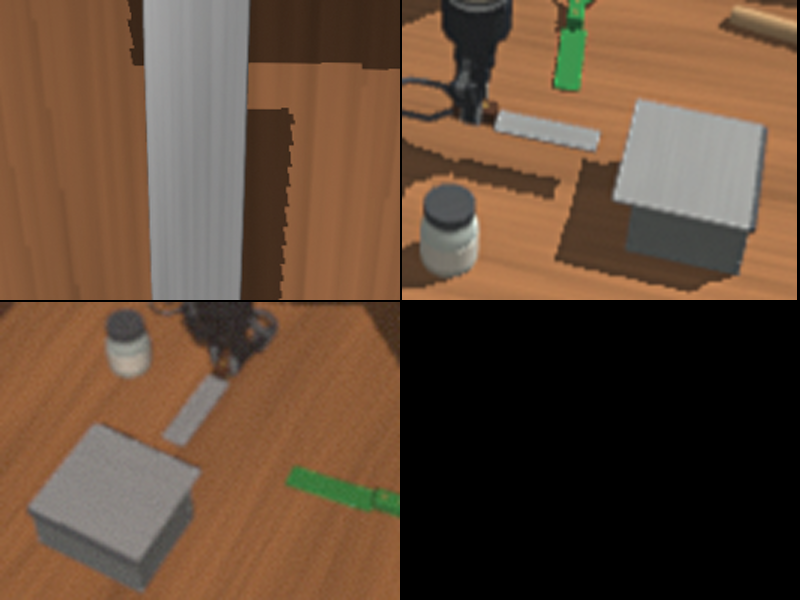

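Lifter held level. The tip is at (310.5,251.7) in the scene view and (218.8,240.8) in the side view. The lid's front edge runs (324,239)-(316,272) in the scene view and (192.6,235.5)-(226.5,252.1) in the side view.

Run:
```python
from h import *
S,D=camera_info("scene"),camera_info("side")
print(tri([(S,(310.5,251.7)),(D,(218.8,240.8))]))
print(tri([(S,(323.9,238.7)),(D,(226.5,252.1))]),tri([(S,(316.2,271.7)),(D,(192.6,235.5))]))
# constrained z
print("tip z.062",onz(S,(310.5,251.7),.062),onz(D,(218.8,240.8),.062))
for z in(.075,.080):
  print("edge",z,onz(S,(323.9,238.7),z),onz(S,(316.2,271.7),z),onz(D,(226.5,252.1),z),onz(D,(192.6,235.5),z))
print(proj(S,[[.606,.1648,.062]]),proj(D,[[.606,.1648,.062]]))
```

```text
(array([0.60349023, 0.16341274, 0.0580341 ]), np.float64(0.003661369450558404))
(array([0.54573171, 0.19992371, 0.07120347]), np.float64(0.0010776468671232305)) (array([0.69883433, 0.19609771, 0.07239357]), np.float64(0.0038759141290033573))
tip z.062 [0.61010303 0.16707707 0.062     ] [0.60122444 0.16179502 0.062     ]
edge 0.075 [0.55066233 0.20109751 0.075     ] [0.7037509  0.19973805 0.075     ] [0.54404021 0.2009692  0.075     ] [0.69691229 0.19342967 0.075     ]
edge 0.08 [0.55612024 0.20137865 0.08      ] [0.70838696 0.20002649 0.08      ] [0.54203047 0.20390113 0.08      ] [0.69421752 0.19639537 0.08      ]
[[310.02541471 250.7088579 ]] [[217.30876137 240.90992969]]
```

>>> arm_command(rows=[0,0.08,0,0,-1,0,0.13,0,0,-1,0,0.155,0,0,-1,0,0.155,0,0,-1,0,0.155,0,0,-1])

```text
time_s: 9.35
position: [0.6072, 0.0721, 0.0333]
tcp_rot: [0.713, 0.701, -0.0, 0.0]
contact_force: [-0.5, 0.3, -2.6]
width: 0.229
grip_force: 108.5
```

>>> arm_command(rows=[0,0,0.02,0,-1,0,0,0.04,0,-1,0,0,0.06,0,-1,0,0.005,0.08,0,-1,0,0.01,0.1,0,-1,0,0.01,0.1,0,-1], newtons=120)

```text
time_s: 9.85
position: [0.6083, 0.0748, 0.0652]
tcp_rot: [0.713, 0.701, 0.001, 0.001]
contact_force: [-0.8, -0.3, -3.6]
width: 0.227
grip_force: 120.0
```

>>> arm_command(rows=[0,0.01,0.04,0,-1,0,0.025,0.08,0,-1,0,0.04,0.12,0,-1,0,0.065,0.16,0,-1,0,0.095,0.2,0,-1,0,0.125,0.235,0,-1,0,0.14,0.25,0,-1,0,0.14,0.25,0,-1,0,0.14,0.25,0,-1])

```text
time_s: 10.6
position: [0.6079, 0.118, 0.1392]
tcp_rot: [0.713, 0.701, 0.001, 0.0]
contact_force: [-0.0, 0.8, -2.1]
width: 0.225
grip_force: 120.0
```

```bash
python3 snap.py l scene side
python3 - <<'E'
import cv2,numpy as np
s=cv2.imread("pics/l_scene.png");d=cv2.imread("pics/l_side.png")
c=np.zeros((300,800,3),np.uint8)
c[:,:395]=cv2.resize(s[195:295,245:377],(395,300),interpolation=2)
c[:,400:]=cv2.resize(d[185:285,160:293],(400,300),interpolation=2)
cv2.imwrite("pics/crop4.png",c)
E
```

```text
[0.60737712 0.11724011 0.13805871] [ 7.13740768e-01  7.00409873e-01  1.54527697e-04 -3.17867576e-04] 10.7 0.2244901275737616 120.04223585128784
```

View pics/crop4.png

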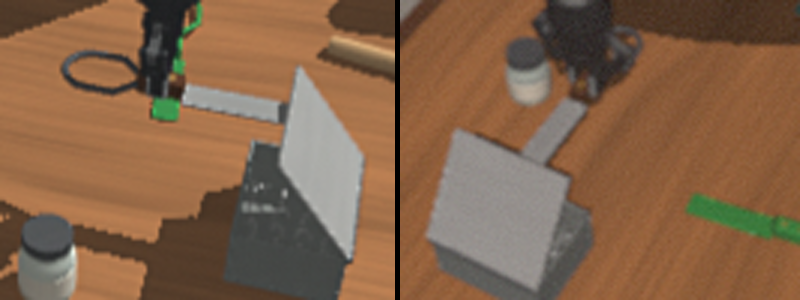

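Run:
```python
from h import *
S,D=camera_info("scene"),camera_info("side")
for a,b in(((339.6,251),(178.3,228.3)),((346.2,217.7),(216.5,245))):
  x,e=tri([(S,a),(D,b)]);print(x,e,"angle",np.arctan2(x[2]-.073,.3385-x[1]))
```

```text
[0.70278907 0.2553279  0.18034218] 0.0029279366245525537 angle 0.9115915964411012
[0.54681117 0.25746463 0.18011472] 0.004170135964875205 angle 0.9231298628831496
```

The lid stands at about 0.9 rad. I'll withdraw along -y, then rise.

>>> arm_command(rows=[0,-0.1,-0.02,0,-1,0,-0.23,-0.02,0,-1,0,-0.35,-0.02,0,-1,0,-0.4,0.05,0,-1,0,-0.4,0.2,0.02,-1,0,-0.4,0.33,0.04,-1,0,-0.4,0.45,0.06,-1,0,-0.4,0.57,0.08,-1,0,-0.4,0.57,0.1,-1,0,-0.4,0.57,0.1,-1])

```text
time_s: 11.53
position: [0.6088, -0.0035, 0.313]
tcp_rot: [0.462, 0.887, 0.001, 0.003]
contact_force: [-1.4, 0.4, -2.0]
width: 0.222
grip_force: 120.2
```

Run:
```python
from h import *
from scipy.optimize import least_squares
S,D=camera_info("scene"),camera_info("side")
P=np.array([[70,50,12],[-30,50,12],[-30,-50,12],[70,-50,12],[-90,0,320],[-65,0,285],[0,0,315]])*.001
a=np.array([(159,261),(184.3,251),(174,234.3),(149.3,245),(186.7,163.3),(180.3,174.3),(159.7,173.3)])
b=np.array([(249,164),(255.7,178),(274.3,173.3),(265.7,160.3),(270.7,128.3),(269,131),(263.7,117.3)])
def q(v):
  c,s=np.cos(v[2]),np.sin(v[2]);return P@np.array([[c,s,0],[-s,c,0],[0,0,1]])+[v[0],v[1],v[3] if len(v)>3 else 0]
f=lambda v:np.r_[(proj(S,q(v))-a).ravel(),(proj(D,q(v))-b).ravel()]
r=least_squares(f,[.655,-.315,-.77],loss="soft_l1");v=r.x;print(v,np.round(f(v),1))
o=np.array([np.cos(v[2]),np.sin(v[2])]);print("bend",v[:2]-.065*o,"tcp",v[:2]-.164*o,"yaw",v[2]+np.pi)
from plant import readout;s=readout.read_state();R=s["tcp_rot"];print(s["position"],2*np.arctan2(R[1],R[0]))
```

```text
[ 0.65441536 -0.31419927 -0.73460975] [-0.3 -0.9  1.4 -1.9  0.4 -1.7 -0.9 -2.4 -0.4 -0.6 -0.  -0.   0.1 -0.8
 -2.5  0.3 -1.8 -0.4 -0.7 -0.9 -0.  -0.8  0.1 -0.2 -0.8  0.8 -1.3 -0.1]
bend [ 0.60617935 -0.27062992] tcp [ 0.53271221 -0.20427046] yaw 2.406982901664938
[ 0.60881975 -0.00350394  0.31296052] 2.182035704539585
```

>>> arm_command(rows=[-0.25,-0.1,0,0.02,-1,-0.25,-0.2,0,0.033,-1,-0.25,-0.32,0,0.033,-1,-0.25,-0.44,0,0.033,-1,-0.25,-0.56,0,0.033,-1,-0.25,-0.667,0,0.033,-1,-0.25,-0.667,0,0.033,-1,-0.25,-0.667,0,0.033,-1])

```text
time_s: 12.2
position: [0.5312, -0.2043, 0.3062]
tcp_rot: [0.371, 0.929, 0.001, -0.003]
contact_force: [-1.0, 0.2, -2.7]
width: 0.224
grip_force: 120.2
```

```bash
python3 snap.py k scene side
python3 - <<'E'
import cv2,numpy as np,pickle
from plant import readout
from h import *
s=cv2.imread("pics/k_scene.png");d=cv2.imread("pics/k_side.png");S,D=camera_info("scene"),camera_info("side")
R=readout.read_state();p=R["position"];y=2*np.arctan2(R["tcp_rot"][1],R["tcp_rot"][0]);print(p,y)
u=np.array([np.cos(y),np.sin(y),0]);eye=p+[0,0,.0365]-.099*u;print("eye",eye,"inner near end",p+[0,0,.0365]-.025*u)
print("S eye px",proj(S,eye),"D",proj(D,eye))
c=np.zeros((480,800,3),np.uint8)
c[:,:398]=cv2.resize(s[110:230,130:230],(398,480),interpolation=2)
c[:,402:]=cv2.resize(d[70:190,225:325],(398,480),interpolation=2)
cv2.imwrite("pics/crop5.png",c)
E
```

```text
[ 0.53181837 -0.20237064  0.30726286] [ 3.68897544e-01  9.29468080e-01  6.69252546e-04 -1.80073828e-03] 12.3 0.22504822835601646 120.20092964172363
[ 0.53181837 -0.20237064  0.30726286] 2.38594593155174
eye [ 0.60387336 -0.27026083  0.34376286] inner near end [ 0.55001407 -0.21951463  0.34376286]
S eye px [[178.56152801 158.24469489]] D [[269.01897648 120.01776276]]
```

View pics/crop5.png

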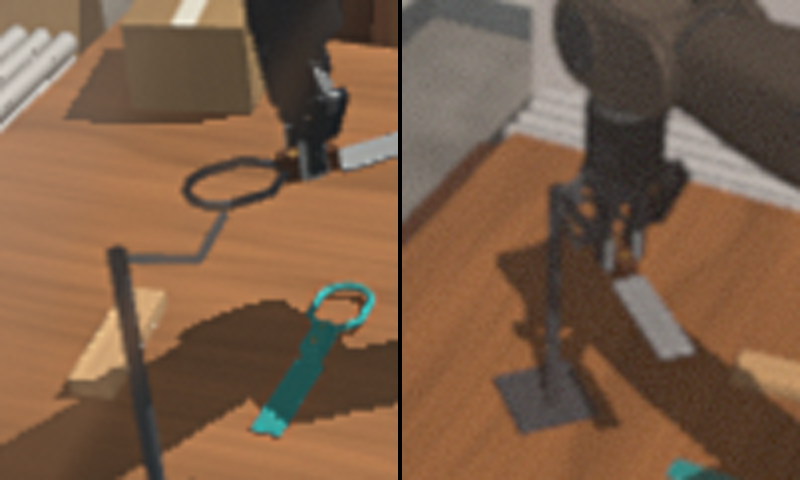

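Scene view: the loop's inner end is at (178,157.5), as predicted (178.6,158.2). The hook tip at (186.5,163) and bend at (180.3,175) lie under the opening. I'll lower onto the hook.

>>> arm_command(rows=[0.01,-0.01,-0.03,0,-1,0.01,-0.01,-0.07,0,-1,0.01,-0.01,-0.11,0,-1,0.01,-0.01,-0.14,0,-1,0.01,-0.01,-0.15,0,-1,0.01,-0.01,-0.15,0,-1])

```text
time_s: 12.8
position: [0.5347, -0.2052, 0.2621]
tcp_rot: [0.368, 0.93, 0.0, -0.002]
contact_force: [0.4, -0.6, -1.5]
width: 0.228
grip_force: 120.2
```

>>> arm_command(rows=[0,0,-0.01,0,-1,0,0,-0.02,0,-1,0,0,-0.03,0,-1,0,0,-0.03,0,-1])

```text
time_s: 13.13
position: [0.536, -0.2063, 0.2569]
tcp_rot: [0.368, 0.93, -0.0, 0.001]
contact_force: [-1.1, 1.3, 4.0]
width: 0.226
grip_force: 120.9
```

The eye bears on the bend (z 0.2935, force reversed). I'll loosen the grip to 20 N and swing the shank down about the hook.

>>> arm_command(rows=[0,0,0,0,-1,0,0,0,0,-1,0,0,-0.03,0,-1,0.002,-0.002,-0.06,0,-1,0.005,-0.005,-0.09,0,-1,0.007,-0.007,-0.09,0,-1], newtons=20)

```text
time_s: 13.63
position: [0.5381, -0.2087, 0.2288]
tcp_rot: [0.368, 0.93, -0.0, 0.001]
contact_force: [-3.5, 4.0, 6.6]
width: 0.227
grip_force: 121.8
```

>>> arm_command(rows=[0.005,-0.005,-0.03,0,-1,0.012,-0.011,-0.06,0,-1,0.02,-0.018,-0.085,0,-1,0.025,-0.023,-0.1,0,-1,0.025,-0.023,-0.1,0,-1], newtons=20)

```text
time_s: 14.05
position: [0.547, -0.2159, 0.1999]
tcp_rot: [0.368, 0.93, -0.0, 0.003]
contact_force: [0.5, 3.1, 5.6]
width: 0.222
grip_force: 120.1
```

```bash
python3 snap.py r scene
cat > blade.py <<'E'
from h import *
import sys
S=camera_info("scene");a=cv2.imread("pics/scene0.png").astype(int);b=cv2.imread(f"pics/{sys.argv[1]}_scene.png").astype(int)
m=(b.max(2)-b.min(2)<25)&(b.min(2)>100)&(abs(a-b).sum(2)>60);m[:,300:]=0;m=m.astype(np.uint8)
n,l,st,ce=cv2.connectedComponentsWithStats(m)
for i in range(1,n):
  if st[i,4]>15:
    ys,xs=np.nonzero(l==i);print("bbox",st[i],"rot",cv2.minAreaRect(np.c_[xs,ys].astype(np.float32)))
e=np.array([.606,-.2705,.293]);u=np.array([-.73,.685,0])
for t in(0,20,35,50,90,100):
  k=np.radians(t);d=u*np.cos(k)-np.array([0,0,np.sin(k)]);print(t,np.round(proj(S,[e+d*.124,e+d*.239])).tolist())
E
python3 blade.py k; python3 blade.py r
```

```text
[ 0.54698698 -0.21557522  0.20033619] [3.67463935e-01 9.30033617e-01 1.52298308e-04 2.77564741e-03] 14.1 0.22588356768905515 119.76577714201994
bbox [209 127   6   7  18] rot ((211.30003356933594, 130.1000213623047), (7.602630138397217, 2.236067771911621), 63.43495178222656)
bbox [215 140  32  12 163] rot ((230.42453002929688, 145.23585510253906), (5.357061386108398, 31.730287551879883), 74.05460357666016)
bbox [ 29 208  24  28 272] rot ((38.749996185302734, 220.75003051757812), (10.606600761413574, 32.52690887451172), 45.0)
0 [[215.0, 161.0], [245.0, 152.0]]
20 [[214.0, 173.0], [242.0, 173.0]]
35 [[210.0, 181.0], [235.0, 188.0]]
50 [[205.0, 189.0], [225.0, 202.0]]
90 [[184.0, 203.0], [188.0, 228.0]]
100 [[178.0, 204.0], [177.0, 232.0]]
bbox [207 160   6   6  17] rot ((209.20587158203125, 162.67648315429688), (6.859943389892578, 2.400980234146118), 59.03623962402344)
bbox [208 182  25  10  90] rot ((220.13279724121094, 186.50209045410156), (25.250938415527344, 3.7361083030700684), 14.931416511535645)
bbox [ 29 208  24  28 274] rot ((38.749996185302734, 220.75003051757812), (10.606600761413574, 32.52690887451172), 45.0)
0 [[215.0, 161.0], [245.0, 152.0]]
20 [[214.0, 173.0], [242.0, 173.0]]
35 [[210.0, 181.0], [235.0, 188.0]]
50 [[205.0, 189.0], [225.0, 202.0]]
90 [[184.0, 203.0], [188.0, 228.0]]
100 [[178.0, 204.0], [177.0, 232.0]]
```

Numerically confirmed: the blade lies along the 35° line. I'll release.

>>> arm_command(rows=[0,0,0,0,1,0,0,0,0,1,0,0,0,0,1,0,0,0,0,1,0,0,0,0,1,0,0,0,0,1,0,0,0,0,1,0,0,0,0,1])

```text
time_s: 14.77
position: [0.545, -0.2151, 0.1982]
tcp_rot: [0.368, 0.93, 0.0, -0.0]
contact_force: [-0.2, 0.2, -0.3]
width: 1.001
grip_force: 0.0
```

```bash
python3 snap.py v scene; python3 blade.py v
```

```text
[ 0.54499197 -0.21506211  0.19826525] [ 3.67970855e-01  9.29837322e-01  7.22458960e-07 -6.81661783e-05] 14.8167 0.9991245202143609 0.0
bbox [183 205   8  22  88] rot ((186.79998779296875, 215.40000915527344), (21.50348472595215, 4.427187919616699), 71.56505584716797)
bbox [ 29 208  24  28 272] rot ((38.749996185302734, 220.75003051757812), (10.606600761413574, 32.52690887451172), 45.0)
0 [[215.0, 161.0], [245.0, 152.0]]
20 [[214.0, 173.0], [242.0, 173.0]]
35 [[210.0, 181.0], [235.0, 188.0]]
50 [[205.0, 189.0], [225.0, 202.0]]
90 [[184.0, 203.0], [188.0, 228.0]]
100 [[178.0, 204.0], [177.0, 232.0]]
```

>>> arm_command(rows=[-0.05,0.047,0,0,1,-0.12,0.113,0,0,1,-0.2,0.19,0,0,1,-0.24,0.23,0,0,1,-0.24,0.23,0.1,0,1,-0.24,0.23,0.2,0,1,-0.24,0.23,0.2,0,1,-0.24,0.23,0.2,0,1,-0.24,0.23,0.2,0,1,-0.24,0.23,0.2,0,1])

```text
time_s: 15.65
position: [0.4725, -0.1458, 0.257]
tcp_rot: [0.368, 0.93, 0.0, -0.001]
contact_force: [-0.4, 0.5, -0.0]
width: 1.0
grip_force: 0.0
```

>>> arm_command(rows=[0,0,0,0,1,0,0,0,0,1,0,0,0,0,1,0,0,0,0,1,0,0,0,0,1,0,0,0,0,1,0,0,0,0,1,0,0,0,0,1,0,0,0,0,1,0,0,0,0,1])

```text
time_s: 16.48
position: [0.4731, -0.1461, 0.2584]
tcp_rot: [0.368, 0.93, -0.0, 0.0]
contact_force: [-0.1, 0.2, -0.5]
width: 1.0
grip_force: 0.0
```

>>> arm_command(rows=[0,0,0,0,1,0,0,0,0,1,0,0,0,0,1,0,0,0,0,1,0,0,0,0,1,0,0,0,0,1,0,0,0,0,1,0,0,0,0,1,0,0,0,0,1,0,0,0,0,1])

```text
time_s: 17.32
position: [0.473, -0.1461, 0.2583]
tcp_rot: [0.368, 0.93, -0.0, 0.0]
contact_force: [-0.3, 0.5, -0.8]
width: 1.0
grip_force: 0.0
```

```bash
for i in 1 2 3 4 5 6 7 8 9 10; do python3 snap.py z$i scene|cut -c1-1 >/dev/null; python3 blade.py z$i | grep "bbox \[1"; done
python3 - <<'E'
import cv2,numpy as np
a=cv2.imread("pics/z1_scene.png").astype(int);b=cv2.imread("pics/l_scene.png").astype(int)
print("lid diff vs levered",abs(a-b)[195:295,325:377].sum(2).mean())
for n in("z2","z3","z10"):
  c=cv2.imread(f"pics/{n}_scene.png").astype(int);print(n,abs(a-c)[130:260,150:215].sum(2).max())
E
```

```text
bbox [184 217   2  12  18] rot ((184.5, 222.5), (11.0, 1.0), 90.0)
bbox [185 216   2  13  19] rot ((185.5, 222.0), (12.0, 1.0), 90.0)
bbox [185 217   3  11  22] rot ((186.0, 222.0), (10.0, 2.0), 90.0)
bbox [185 217   3  11  21] rot ((186.0, 222.0), (10.0, 2.0), 90.0)
bbox [185 216   3  11  19] rot ((186.0, 221.0), (2.0, 10.0), 0.0)
lid diff vs levered 5.080384615384616
z2 99
z3 145
z10 250
```

It is still swaying slightly, so I'll wait longer.

>>> arm_command(rows=[0,0,0,0,1,0,0,0,0,1,0,0,0,0,1,0,0,0,0,1,0,0,0,0,1,0,0,0,0,1,0,0,0,0,1,0,0,0,0,1,0,0,0,0,1,0,0,0,0,1])

```text
time_s: 18.65
position: [0.473, -0.1461, 0.2583]
tcp_rot: [0.368, 0.93, -0.0, 0.0]
contact_force: [-0.1, -0.0, -0.0]
width: 1.0
grip_force: 0.0
```

>>> arm_command(rows=[0,0,0,0,1,0,0,0,0,1,0,0,0,0,1,0,0,0,0,1,0,0,0,0,1,0,0,0,0,1,0,0,0,0,1,0,0,0,0,1,0,0,0,0,1,0,0,0,0,1])

```text
time_s: 19.48
position: [0.473, -0.1461, 0.2583]
tcp_rot: [0.368, 0.93, -0.0, 0.0]
contact_force: [-0.4, -0.4, -0.3]
width: 1.0
grip_force: 0.0
```

>>> arm_command(rows=[0,0,0,0,1,0,0,0,0,1,0,0,0,0,1,0,0,0,0,1,0,0,0,0,1,0,0,0,0,1,0,0,0,0,1,0,0,0,0,1,0,0,0,0,1,0,0,0,0,1])

```text
time_s: 20.32
position: [0.473, -0.1461, 0.2583]
tcp_rot: [0.368, 0.93, -0.0, -0.0]
contact_force: [0.1, 0.5, 0.4]
width: 1.004
grip_force: 0.0
```

>>> arm_command(rows=[0,0,0,0,1,0,0,0,0,1,0,0,0,0,1,0,0,0,0,1,0,0,0,0,1,0,0,0,0,1,0,0,0,0,1,0,0,0,0,1,0,0,0,0,1,0,0,0,0,1])

```text
time_s: 21.15
position: [0.473, -0.1461, 0.2583]
tcp_rot: [0.368, 0.93, 0.0, 0.0]
contact_force: [0.1, -0.2, -0.1]
width: 1.002
grip_force: 0.0
```

>>> arm_command(rows=[0,0,0,0,1,0,0,0,0,1,0,0,0,0,1,0,0,0,0,1,0,0,0,0,1,0,0,0,0,1,0,0,0,0,1,0,0,0,0,1,0,0,0,0,1,0,0,0,0,1])

```text
time_s: 21.98
position: [0.473, -0.146, 0.2583]
tcp_rot: [0.368, 0.93, -0.0, -0.0]
contact_force: [0.3, -0.0, 0.6]
width: 1.001
grip_force: 0.0
```

>>> arm_command(rows=[0,0,0,0,1,0,0,0,0,1,0,0,0,0,1,0,0,0,0,1,0,0,0,0,1,0,0,0,0,1,0,0,0,0,1,0,0,0,0,1,0,0,0,0,1,0,0,0,0,1])

```text
time_s: 22.82
position: [0.473, -0.1461, 0.2583]
tcp_rot: [0.368, 0.93, 0.0, -0.0]
contact_force: [0.5, 0.2, 0.4]
width: 1.003
grip_force: 0.0
```

>>> arm_command(rows=[0,0,0,0,1,0,0,0,0,1,0,0,0,0,1,0,0,0,0,1,0,0,0,0,1,0,0,0,0,1,0,0,0,0,1,0,0,0,0,1,0,0,0,0,1,0,0,0,0,1])

```text
time_s: 23.65
position: [0.473, -0.1461, 0.2583]
tcp_rot: [0.368, 0.93, 0.0, -0.0]
contact_force: [0.7, 0.1, -0.1]
width: 0.999
grip_force: 0.0
```

>>> arm_command(rows=[0,0,0,0,1,0,0,0,0,1,0,0,0,0,1,0,0,0,0,1,0,0,0,0,1,0,0,0,0,1,0,0,0,0,1,0,0,0,0,1,0,0,0,0,1,0,0,0,0,1])

```text
time_s: 24.48
position: [0.473, -0.1461, 0.2583]
tcp_rot: [0.368, 0.93, 0.0, -0.0]
contact_force: [-0.5, -0.4, -0.1]
width: 1.002
grip_force: 0.0
```

```bash
cat > sway.py <<'E'
from plant import capture,readout
import numpy as np,cv2
I=[capture("scene").astype(int) for _ in range(16)]
R=np.array(I)[:,130:260,150:215]
bg=np.array([abs(a-R[0]).sum(2) for a in R]);print("max",bg.max((1,2)),"n>60",(bg>60).sum((1,2)))
cv2.imwrite("pics/y_scene.png",I[-1][:,:,::-1].astype(np.uint8));print(readout.read_state()["time_s"])
E
python3 sway.py; python3 blade.py y|head -3
```

```text
max [ 0 24 23 26 22 25 21 15 26 45 26  9 22 24 24 25] n>60 [0 0 0 0 0 0 0 0 0 0 0 0 0 0 0 0]
25.2833
bbox [ 29 208  24  28 271] rot ((38.749996185302734, 220.75003051757812), (10.606600761413574, 32.52690887451172), 45.0)
0 [[215.0, 161.0], [245.0, 152.0]]
20 [[214.0, 173.0], [242.0, 173.0]]
```

It is still. I'll check that it is really hanging, using the difference from the first picture.

Run:
```python
import cv2,numpy as np
from h import *
a=cv2.imread("pics/scene0.png").astype(int);b=cv2.imread("pics/y_scene.png").astype(int)
m=abs(a-b).sum(2)>70
for y in range(162,240,2):print(y,"".join("#" if m[y,x] else "." for x in range(160,215)))
l=cv2.imread("pics/l_scene.png").astype(int);print("lid",abs(l-b)[195:295,325:377].sum(2).mean(),abs(a-b)[195:295,325:377].sum(2).mean())
print(proj(camera_info("scene"),[[.606,-.2705,.289],[.606,-.2705,.19],[.606,-.2705,.05]]))
```

```text
162 ..........................#............................
164 .......................................................
166 .......................................................
168 .......................................................
170 .................#.....................................
172 ...............#####...................................
174 ..........##########...................................
176 ..............##...###.................................
178 ..............##...###..........................#######
180 .............###...###...................##############
182 .............###....##..............##################.
184 ...########..###....##..........####################...
186 ....#######...##...###.......##########################
188 ....######....###..###........################..#######
190 .....####.....###..###......#################..#.######
192 #....###.......#########.#####################..##...##
194 #.....#.........###############################.......#
196 #....#..........#############################........#.
198 ##..............
[... 668 characters left out ...]
...............................
222 ######....##############...............................
224 ######....########...###...............................
226 ######.....###.......####..............................
228 #######..............###...............................
230 ######................#................................
232 ###....................................................
234 .......................................................
236 ##.....................................................
238 #####........####......................................
lid 5.095192307692308 58.738269230769234
[[180.17715479 173.20599546]
 [183.52770905 197.85785092]
 [187.83815624 229.22413003]]
```

The loop hangs from the bend at (179,173), the blade ends near (183,229) as predicted for straight down, and the lid is unchanged from its levered position.

```bash
python3 -c "
from plant import manip;print(manip.hand_in())"
```

```text
the job is handed in; nothing more can be done
None
```

The job is handed in: the lid was levered to about 0.9 rad (52 degrees) and stayed there, and the lifter hangs still, blade down, on the hook; no verdict was shown, and I did not re-measure the bystanders' positions at the end.

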